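# Close a joint in the bench clamp and open the clamp again

## Robot

A 6-joint arm with a two-finger parallel gripper is mounted at the origin on a cart in front of the work surface, level with it; the furniture and walls round the work are solid. World frame = base frame: x ahead of the robot, y to its left, z up, the work surface at z = 0. Lengths are in mm, angles in rad, forces in N, time in s.
With the tool pointing down it reaches from about 400 to 925 mm from the base axis. Payload 12.5 kg.
Tool frame: the origin (TCP) lies at the very end of the fingers, on their centre line; the grasp point (between the pads) lies 19 mm behind it; x points along the fingers, y is the direction in which the jaws open and shut, and the axes are right-handed (so a half turn about x gives the same grasp; the last joint's range is limited). The gripper opens to 95 mm and grips with 3 to 60 N. Pads are 20 mm wide; open, the fingers measure 119 mm over their backs; the gripper's body (75 mm by 180 mm) begins 59 mm behind the grasp point.
Start: joints at [-1.383, 0.491, 1.559, -0, 1.092, -0.106], TCP at [181.018, -598.23, 214.661] pointing down, gripper open.
Joint ranges: [-3.1, 3.1], [-0.84, 2.19], [0.05, 2.79], [-1.13, 4.28], [0.06, 2.93], [-2.69, 2.69]. Speed limits (rad/s): [2.22, 2.22, 2.79, 3.14, 3.14, 3.14].

## Interface

Orientations are given as [roll, pitch, yaw] about the fixed x, y, z axes, in that order (R = Rz(yaw) Ry(pitch) Rx(roll)).
In Python, from cell import env, optics, job gives the robot as it stands.
- The arm moves only by the shell command python3 -m handwheel 'ROWS' [OPENING]. ROWS is JSON, a list of rows, each an object with "travel": the shift along the world's x, y, z in mm, a list of three; "roll": the turn about the world's z in degrees. In form: [{"travel": [dx, dy, dz], "roll": roll}, ...]. A call has 1 to 8 rows; each row is the pose to reach, as a shift and turn from the pose commanded when the call began; what a row does not reach only later rows make up. A row lasts 1/10 s, in which the tool goes at most 50 mm and 8.59 degrees, less where a joint would pass 70% of its speed; a pose out of reach is approached as far as the arm can. A call with a gripper value outside its range is refused whole. OPENING is the closure, from -1 (fully open) to 1 (shut), set as the call begins (- or left out, the last holds). The fingers move at their own pace and stop on an object; the grip force is fixed at half the most. Time passes only in rows, so rows that repeat a pose let the fingers close. It gives the time, the measured TCP pose, the force and the opening at its end, in the units of the state.
- env.state(): the state, without advancing time (a new reading comes with each control period).
- optics.read_camera(name): name is "scene" or "top" or "wrist"; returns the picture (480x640x3 uint8, red, green, blue); there is no depth.
- optics.camera_params(name): a dict with "fx", "fy", "cx", "cy" (pixels), "world_from_camera" (4x4, takes a point from camera to world coordinates). Camera axes: x right, y up, looking along -z (the intrinsics and any distortion apply to the point x, -y, -z); pixel columns grow to the right and rows downward; lengths in mm; the calibration is good to about 2 mm. The wrist camera is an equidistant fisheye: a pixel r from the principal point sees the ray r / f radians off the axis. A picture is of the moment at which its call begins: read the wrist's pose just before it. camera_params takes no time and is no camera call; for the wrist camera it gives the pose at the moment of the call.
- job.job_done(): hands the job in, once; it reports no verdict.
The state is a dict: "t": time; "joints": joint angles; "qvel": joint speeds; "tau": joint torques, N m; "eef_pos": TCP position; "tcp_rot": TCP orientation; "ft_force": force on the tool from outside, world axes, zero at the start; "moment": the same for the moment, N m; "opening": opening from 0.0 (shut) to 1.0 (fully open).
Only numpy, scipy, OpenCV 4.12 (cv2) and the standard library are available. Lean on these libraries where they do the work, as an engineer would, in place of code of your own. Each camera call takes 0.05 s, during which the arm holds its last target.

## Task

Close up the two wooden offcuts lying on the bed of the bench clamp: pump the trigger until, with the trigger let go, the jaw holds both tightly against the end stop. Then press the release lever down and slide the jaw all the way back, leaving the offcuts closed up against the end stop. Advance the jaw only with the trigger (do not push it forward by hand), do not touch the offcuts, and do not knock over or shift the glue bottle.

Things in the scene. Friction and masses are not known exactly. Their poses are not given: they have to be found in the camera images.
- clamp_base: Bench clamp on a plywood base 110 x 380 x 12 mm. Origin: centre of its underside. +y: the way the jaw advances, to the end stop; +z up. Grey housing at -y (44 mm wide, y -135 to -50 mm, top z 86 mm, pivot cheeks to 105) with the trigger on top and the release lever on its -x side. Offcuts lie on the base, z = 12 mm. The jaw's bar sticks out behind the housing, to y = -213 mm at most.
- end_stop: Fixed dark steel stop on the base, 70 mm wide, top 62 mm above the bench. Origin: middle of its foot at the face that looks to the jaw; axes as clamp_base.
- end_stop_face (a point): Point on the end stop's clamping face, 130 mm from the base's centre along +y, 24 mm above the bench; axes as clamp_base.
- jaw: Dark steel moving head on its steel bar, with an upright push tab on its top and a sprung rubber-faced pad on its +y side; axes as clamp_base. Origin: at bench level, in the plane of the rubber face when the pad is not compressed. The top of the head is 71 mm above the bench.
- jaw_tab (a point): Centre of the +y face of the push tab (40 mm wide in x, 8 mm thick, z 71 to 110 mm above the bench); this point is 96 mm above the bench. Push here towards -y to slide the jaw back once released (about 2 N plus some damping).
- jaw_slide (a joint): Position of the jaw along the clamp, m: 0 = fully back at its stop, grows towards the end stop, 0.085 at most. A ratchet of 5 mm pitch lets it go forward and blocks it backward unless the release lever is down. It stays where it is left.
- pad_spring (a joint): Compression of the sprung jaw pad, m: 0 free, 0.012 fully compressed (2 N at the start, 1 N more per mm). It shows how tightly the jaw holds: tight is 0.003 or more with the trigger let go. When the trigger is let go the jaw can give back up to one ratchet tooth (5 mm).
- trigger (a joint): Trigger angle, rad: 0 = let go (raised by its spring), 0.42 = fully pressed. A full stroke advances the jaw 15 to 20 mm; it needs about 3 N at the pad when free and about 12 N with the jaw pad fully compressed. It springs back by itself. It moves nothing while the release lever is down.
- trigger_pad (a point): Top of the rubber-topped press pad (32 x 36 mm) at the free end of the black trigger: 103 mm behind (-y of) the pivot, 140 mm above the bench when let go; pressed straight down it sinks 46 mm and swings 9 mm to -y.
- release (a joint): Release lever angle, rad: 0 = up (ratchet locked), 0.5 = fully down. Below about 0.3 the ratchet still holds. It stays where it is left (friction), and needs about 4 N at the tip.
- release_tip (a point): Top of the press plate (26 mm in x, 30 mm in y) of the steel release lever, which sticks out about 50 mm from the housing's -x side; 80 mm above the bench when up, pressed down it sinks about 18 mm.
- square_offcut: Loose light wooden offcut 50 x 50 x 25 mm, next to the end stop. Origin: centre of its underside; z up.
- dark_offcut: Loose dark wooden offcut 32 (its own x) x 62 (its own y) x 20 mm, between the jaw and the square offcut, its long sides across the clamp. Origin: centre of its underside.
- glue_bottle: Loose glue bottle, 46 mm wide, 166 mm tall, standing on the bench to the right of the clamp; leave it standing. Origin: centre of its underside, z up.

How it is judged:
By the outcome, as a careful person would: the job done as asked, in the order asked, and still so for the second after the job is handed in, with the robot touching nothing.
It also fails if it takes over 45 s, if anything falls off the work surface, if the arm or the gripper's body presses on something with over 40 N, if the wrist force passes 120 N, or if a joint passes its speed limit or range.

## Working session

There is one attempt and no reset: what is moved stays moved. The work goes in short steps, Python scripts to look and compute and a shell command to move; the robot and the scene stay as the last step left them, time stands still between calls to the robot, and variables do not carry over. Pictures are saved under pics/ and viewed, and the job is handed in when it is done.

```bash
mkdir -p pics; ls
python3 - <<'E'
from cell import env, optics, job
import cv2, numpy as np
print(env.state())
for n in ("scene","top","wrist"):
    p=optics.camera_params(n); print(n,{k:(np.round(v,3).tolist() if hasattr(v,'__len__') else v) for k,v in p.items()})
    im=optics.read_camera(n); cv2.imwrite(f"pics/{n}0.png",im[:,:,::-1])
E
```

```text
pics
{'t': 0.0, 'joints': array([-1.38257491e+00,  4.91595838e-01,  1.55948687e+00,  4.25809735e-05,
        1.09170868e+00, -1.05603261e-01]), 'qvel': array([-1.24930068e-03,  9.14960849e-04, -1.82747905e-03, -7.07048147e-04,
        1.29173974e-03,  1.92374856e-05]), 'tau': array([ 3.31413859e-03, -6.12633419e+01, -2.58174831e+01,  6.93376316e-02,
        4.83759586e-02, -1.19252545e-04]), 'eef_pos': array([ 180.9895845 , -597.94542659,  214.02633147]), 'tcp_rot': array([-1.707892  ,  1.569597  ,  1.72750569]), 'ft_force': array([0.32705352, 0.30879806, 1.36355079]), 'moment': array([-0.01109607,  0.00020536, -0.03353679]), 'opening': 0.9979374862650513}
scene {'fx': 549.4310273672753, 'fy': 549.4310273672753, 'cx': 318.3118400241515, 'cy': 247.95785941757998, 'world_from_camera': [[0.858, 0.259, -0.443, -26.868], [-0.513, 0.418, -0.75, -1080.643], [-0.009, 0.871, 0.492, 644.126], [0.0, 0.0, 0.0, 1.0]]}
top {'fx': 550.2384959591474, 'fy': 550.2384959591474, 'cx': 321.9515248416542, 'cy': 231.77103859454795, 'world_from_camera': [[0.029, 0.996, -0.084, 359.552], [-1.0, 0.029, -0.003, -268.238], [-0.001, 0.084, 0.996, 1262.191], [0.0, 0.0, 0.0, 1.0]]}
wrist {'fx': 371.64829954431775, 'fy': 371.64829954431775, 'cx': 313.1016181857892, 'cy': 236.112896904987, 'world_from_camera': [[0.291, 0.928, 0.235, 246.132], [-0.957, 0.282, 0.069, -578.182], [-0.002, -0.245, 0.97, 384.746], [0.0, 0.0, 0.0, 1.0]]}
```

View pics/scene0.png

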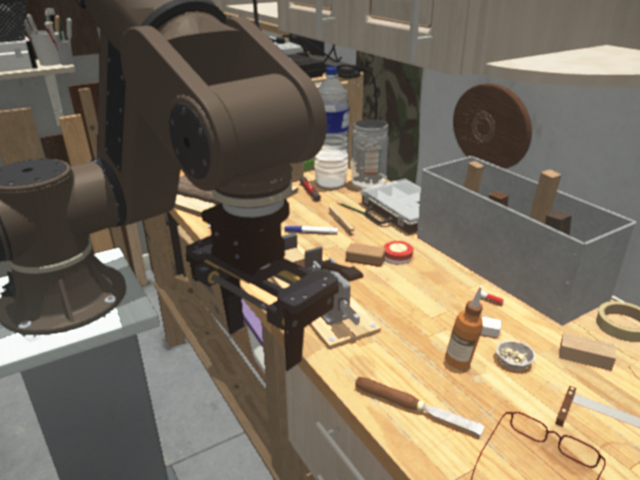

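View pics/top0.png

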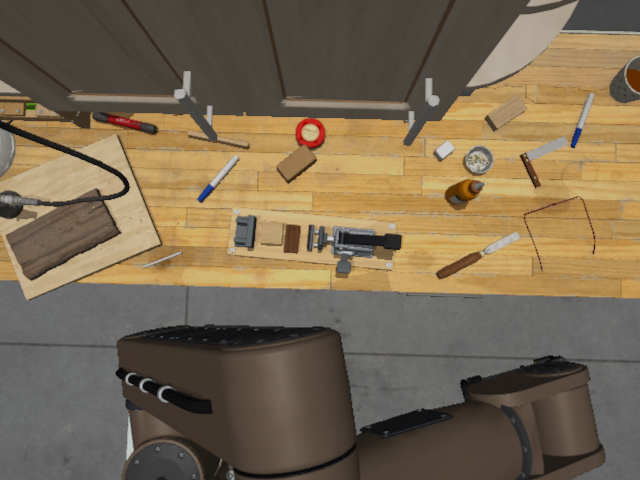

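View pics/wrist0.png

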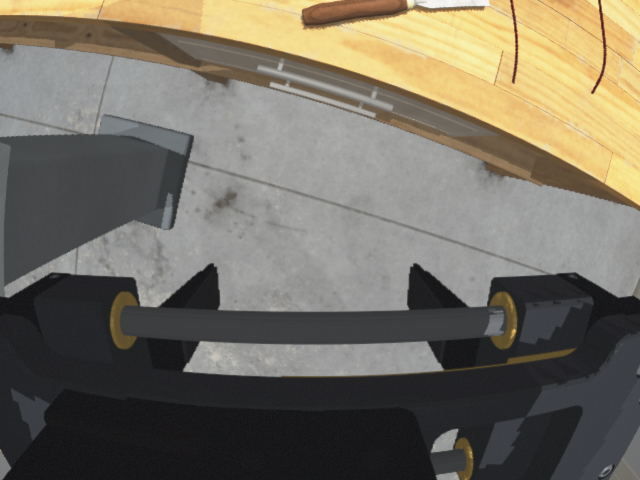

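The top view shows the clamp at about px (228–397, 208–268). The end stop is on the left (world +y), the trigger pad is at about (393, 242), the release lever at about (344, 267) and the glue bottle at about (463, 192). I'll enlarge it.

```bash
cat > h.py <<'E'
from cell import env, optics, job
import cv2, numpy as np
def ray(n,u,v,z,p=None):
    p=p or optics.camera_params(n); T=np.array(p["world_from_camera"])
    d=T[:3,:3]@np.array([(u-p["cx"])/p["fx"],-(v-p["cy"])/p["fy"],-1]); o=T[:3,3]
    return o+d*(z-o[2])/d[2]
def proj(n,P):
    p=optics.camera_params(n); T=np.array(p["world_from_camera"])
    c=T[:3,:3].T@(np.array(P,float)-T[:3,3]); return p["cx"]+p["fx"]*c[0]/-c[2], p["cy"]-p["fy"]*c[1]/-c[2]
E
python3 - <<'E'
import cv2
im=cv2.imread("pics/top0.png")
cv2.imwrite("pics/topz.png",cv2.resize(im[195:285,220:410],None,fx=4.2,fy=4.2,interpolation=cv2.INTER_CUBIC))
E
```

```text
(no output)
```

View pics/topz.png

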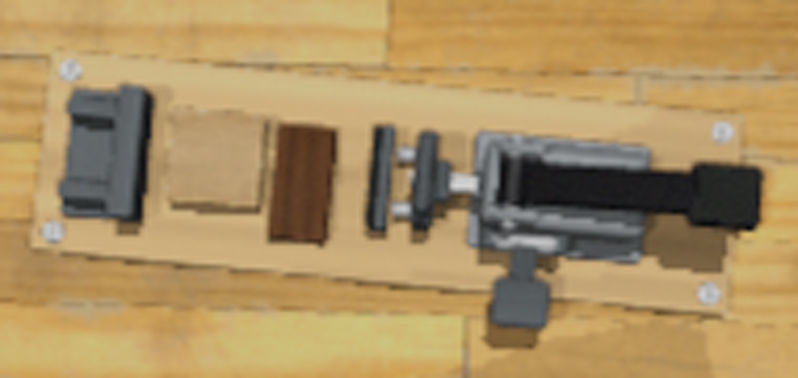

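Run:
```python
from h import *
f=lambda x,y:(x/4.2+220-.0,y/4.2+195)
C=np.array([ray("top",*f(*q),13)[:2] for q in [(69,70),(722,132),(709,293),(52,232)]])
print(C.round(1)); c=C.mean(0)
d=(C[0]+C[3]-C[1]-C[2]); ang=np.degrees(np.arctan2(d[1],d[0]))-90
print("centre",c.round(1),"yaw",ang, np.linalg.norm(C[0]-C[1]),np.linalg.norm(C[0]-C[3]))
Cb=np.array([ray("top",*f(*q),12)[:2] for q in [(52,52),(742,120),(725,318),(32,247)]]);d=Cb[0]+Cb[3]-Cb[1]-Cb[2]
print("corner centre",Cb.mean(0),np.degrees(np.arctan2(d[1],d[0]))-90,np.linalg.norm(Cb[0]-Cb[1]),np.linalg.norm(Cb[0]-Cb[3]))
a=np.radians(np.degrees(np.arctan2(d[1],d[0]))-90);R=np.array([[np.cos(a),-np.sin(a)],[np.sin(a),np.cos(a)]]);c=Cb.mean(0)
for n,q,z in [("trig",(725,196),140),("rel",(520,302),80),("tab front edge",(415,180),110),("tab back",(440,180),110),("padface",(370,180),36),("padface71",(370,180),60),("dark near",(333,185),32),("dark far",(275,185),32),("sq l",(165,160),37),("sq r",(262,160),37),("stop face",(150,155),62)]:
    w=ray("top",*f(*q),z)[:2]; print(n,w.round(1),"local",(R.T@(w-c)).round(1))
for q in [(463,192)]: print("bottle",ray("top",*q,100))
for q in [(460,352),(462,366)]: print("bottle scene",ray("scene",*q,0))
```

```text
[[ 505.8  -67.4]
 [ 482.2 -423.3]
 [ 394.7 -417.8]
 [ 417.4  -62. ]]
centre [ 450.  -242.6] yaw -3.719714681750446 356.60123180643507 88.59626355582584
corner centre [ 448.82525415 -242.46509457] -4.094228470103175 377.4499500084307 106.71298715282845
trig [ 438.5 -409.5] local [   1.6 -167.4]
rel [ 385.5 -313.4] local [-58.1 -75.3]
tab front edge [ 444.2 -258.3] local [ -3.5 -16.1]
tab back [ 444.5 -270.8] local [ -2.3 -28.5]
padface [ 448.9 -233.7] local [-0.6  8.8]
padface71 [ 447.1 -234.4] local [-2.3  8. ]
dark near [ 445.9 -213.9] local [-4.9 28.3]
dark far [ 445. -183.] local [-8.  59.1]
sq l [ 456.3 -124.4] local [ -0.9 118.3]
sq r [ 457.8 -176. ] local [ 4.2 67. ]
stop face [ 456.7 -119.4] local [ -0.9 123.3]
bottle [ 551.78380149 -562.63121929  100.        ]
bottle scene [ 574.45521211 -554.33789098    0.        ]
bottle scene [ 551.55079911 -583.3456813     0.        ]
```

```bash
python3 - <<'E'
from h import *
from scipy.spatial.transform import Rotation as Ro
s=env.state(); M=Ro.from_euler('xyz',s['tcp_rot']).as_matrix(); print(M.round(3), np.degrees(np.arctan2(M[1,1],M[0,1])), s['eef_pos'])
E
python3 -m handwheel '[{"travel":[0,0,15],"roll":0},{"travel":[40,40,20],"roll":-5},{"travel":[80,70,20],"roll":-10},{"travel":[120,100,20],"roll":-15},{"travel":[160,130,10],"roll":-20},{"travel":[200,160,-5],"roll":-21},{"travel":[235,180,-20],"roll":-21},{"travel":[257,188,-30],"roll":-21}]' 1
```

```text
[[-0.     0.29  -0.957]
 [ 0.001 -0.957 -0.29 ]
 [-1.    -0.001 -0.   ]] -73.1665932849739 [ 180.9539116  -598.04779409  214.19027559]
t: 0.95
eef_pos: [440.1, -407.6, 183.7]
tcp_rot: [-0.988, 1.57, 2.083]
ft_force: [-0.7, 0.2, -0.5]
opening: 0.385
```

```bash
python3 -m handwheel '[{"travel":[-1,-2,-20],"roll":0},{"travel":[-1,-2,-30],"roll":0},{"travel":[-1,-2,-30],"roll":0}]'
python3 - <<'E'
from h import *
s=env.state();print(s['eef_pos'],s['ft_force'],s['opening'])
a=optics.read_camera("scene");b=optics.read_camera("wrist")
c=cv2.resize(a[200:400,180:480],(800,533));cv2.imwrite("pics/s1.png",c[:,:,::-1]);cv2.imwrite("pics/w1.png",b[:,:,::-1])
E
```

```text
t: 1.25
eef_pos: [436.4, -411.8, 153.3]
tcp_rot: [-0.757, 1.568, 2.312]
ft_force: [-0.4, -0.1, 0.1]
opening: 0.134
[ 436.35865013 -411.84000126  153.27596412] [-0.44767542 -0.14211168  0.10118986] 0.13375064050426186
```

View pics/s1.png

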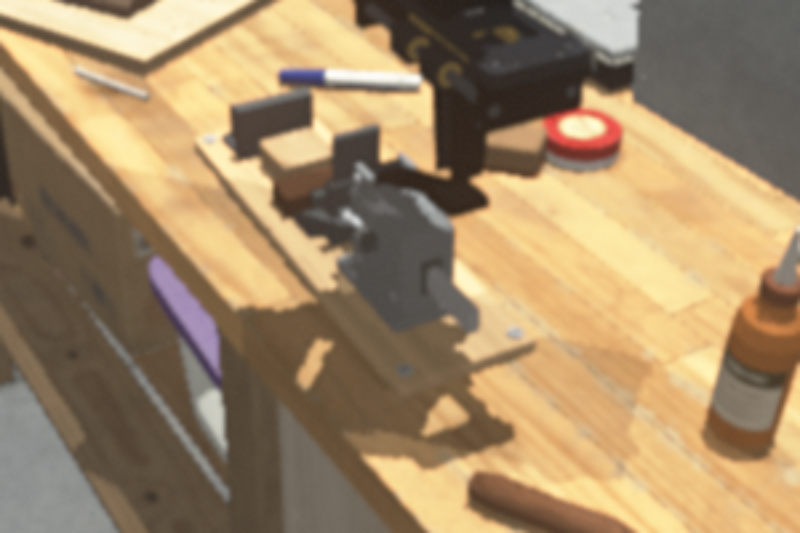

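View pics/w1.png

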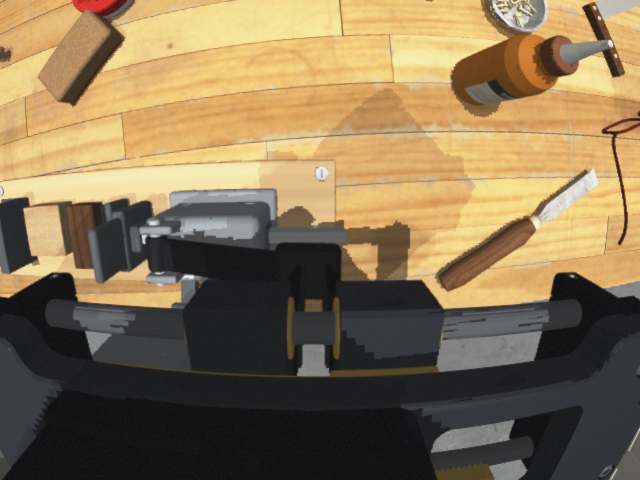

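The wrist view shows the fingers (290–340, 300) over the black trigger pad (277–342, 250–290), and the opening is still closing. I'll press in stages.

```bash
python3 -m handwheel '[{"travel":[2,1,0],"roll":0},{"travel":[2,1,-6],"roll":0},{"travel":[2,1,-14],"roll":0},{"travel":[2,0,-20],"roll":0},{"travel":[2,-1,-26],"roll":0}]'
python3 -m handwheel '[{"travel":[0,-1,-8],"roll":0},{"travel":[0,-3,-16],"roll":0},{"travel":[0,-6,-24],"roll":0},{"travel":[0,-7,-29],"roll":0},{"travel":[0,-7,-29],"roll":0}]'
python3 - <<'E'
from h import *
b=optics.read_camera("wrist");cv2.imwrite("pics/w2.png",b[:,:,::-1])
E
```

```text
t: 1.85
eef_pos: [439.0, -413.8, 128.4]
tcp_rot: [1.935, 1.57, -1.279]
ft_force: [-0.9, -3.5, 3.4]
opening: 0.007
t: 2.35
eef_pos: [438.9, -419.9, 98.6]
tcp_rot: [-0.874, 1.569, 2.195]
ft_force: [0.1, 1.1, 2.4]
opening: 0.007
```

View pics/w2.png

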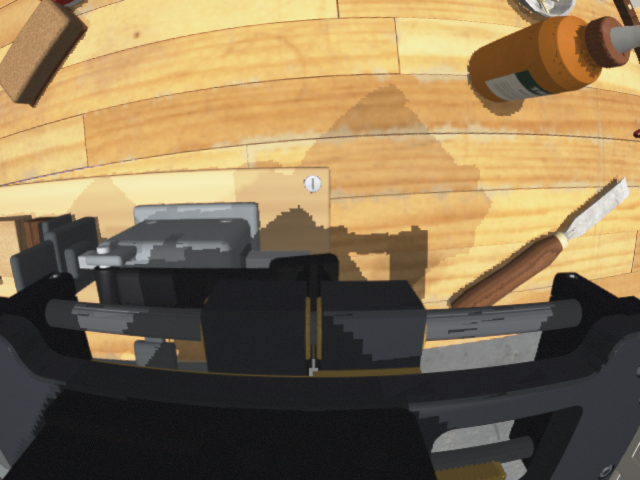

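The trigger is following, with 2–3 N at the pad. The jaw has moved towards the offcuts, so I'll finish this stroke, let go and stroke again.

```bash
python3 -m handwheel '[{"travel":[0,-1,-4],"roll":0},{"travel":[0,-1,-4],"roll":0},{"travel":[0,1,8],"roll":0},{"travel":[0,4,22],"roll":0},{"travel":[0,6,36],"roll":0},{"travel":[0,8,48],"roll":0},{"travel":[0,8,48],"roll":0}]'
python3 - <<'E'
from h import *
a=optics.read_camera("top");cv2.imwrite("pics/t2.png",cv2.resize(a[195:285,220:410],None,fx=4.2,fy=4.2,interpolation=cv2.INTER_CUBIC)[:,:,::-1])
a=optics.read_camera("wrist");cv2.imwrite("pics/w3.png",a[:,:,::-1])
E
```

```text
t: 3.1
eef_pos: [439.5, -412.4, 150.0]
tcp_rot: [2.34, 1.567, -0.874]
ft_force: [-0.1, 0.3, 0.5]
opening: 0.003
```

View pics/t2.png

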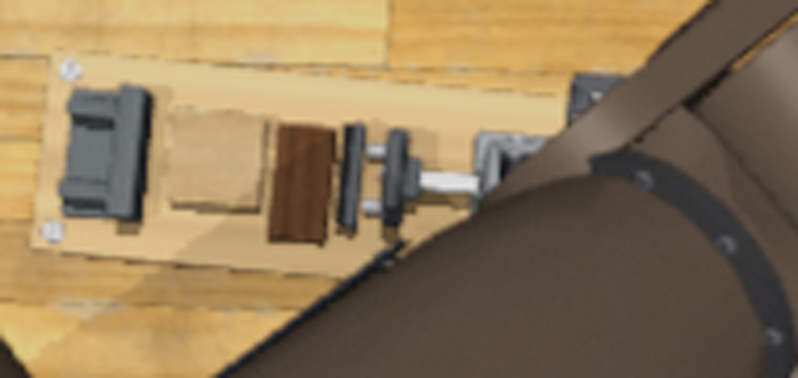

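View pics/w3.png

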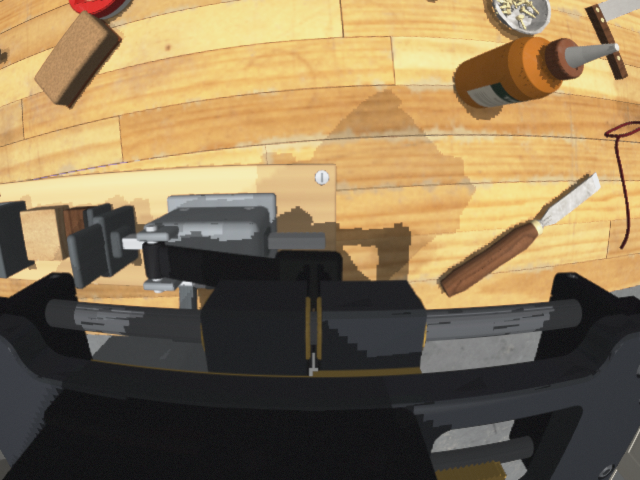

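The top view shows the jaw about 15 mm further on, with its pad at px (350, 178), next to the dark offcut at 275–335. Second stroke.

```bash
python3 -m handwheel '[{"travel":[0,1,-12],"roll":0},{"travel":[0,0,-22],"roll":0},{"travel":[0,-2,-32],"roll":0},{"travel":[0,-5,-42],"roll":0},{"travel":[0,-7,-50],"roll":0},{"travel":[0,-8,-55],"roll":0},{"travel":[0,-8,-55],"roll":0}]'
python3 -m handwheel '[{"travel":[0,1,8],"roll":0},{"travel":[0,4,22],"roll":0},{"travel":[0,6,38],"roll":0},{"travel":[0,8,55],"roll":0},{"travel":[0,8,55],"roll":0}]'
python3 - <<'E'
from h import *
a=optics.read_camera("top");cv2.imwrite("pics/t3.png",cv2.resize(a[195:285,220:410],None,fx=4.2,fy=4.2,interpolation=cv2.INTER_CUBIC)[:,:,::-1])
E
```

```text
t: 3.9
eef_pos: [439.2, -420.5, 93.3]
tcp_rot: [2.298, 1.57, -0.916]
ft_force: [-3.3, 3.3, 18.3]
opening: 0.006
t: 4.4
eef_pos: [439.6, -412.4, 149.6]
tcp_rot: [2.385, 1.568, -0.829]
ft_force: [0.5, -0.8, -0.2]
opening: 0.007
```

View pics/t3.png

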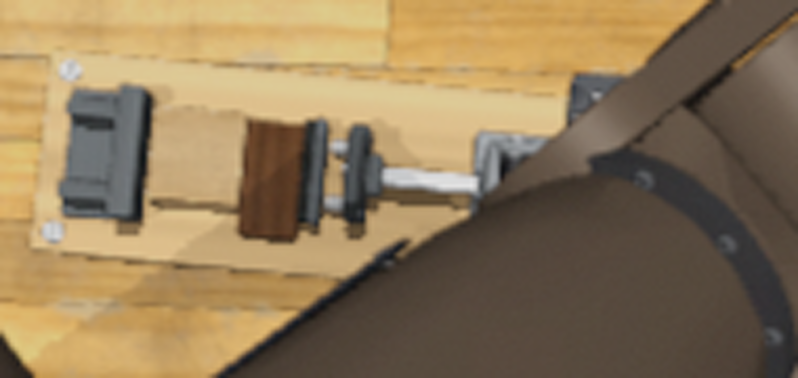

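The stroke pushed both offcuts along, with the dark one at px 240–303 and the square one at 150–243, close to the stop at about 150. Third stroke, in stages while watching the force.

```bash
python3 -m handwheel '[{"travel":[0,1,-12],"roll":0},{"travel":[0,0,-20],"roll":0},{"travel":[0,-1,-28],"roll":0},{"travel":[0,-1,-28],"roll":0}]'
python3 -m handwheel '[{"travel":[0,-2,-6],"roll":0},{"travel":[0,-3,-10],"roll":0},{"travel":[0,-3,-10],"roll":0}]'
python3 - <<'E'
from h import *
a=optics.read_camera("top");cv2.imwrite("pics/t4.png",cv2.resize(a[195:285,220:410],None,fx=4.2,fy=4.2,interpolation=cv2.INTER_CUBIC)[:,:,::-1])
E
```

```text
t: 4.85
eef_pos: [438.9, -414.2, 118.0]
tcp_rot: [1.145, 1.57, -2.07]
ft_force: [-0.3, -4.6, 6.7]
opening: 0.002
t: 5.15
eef_pos: [438.7, -415.9, 108.0]
tcp_rot: [-0.941, 1.569, 2.128]
ft_force: [0.0, 1.4, 8.1]
opening: 0.001
```

View pics/t4.png

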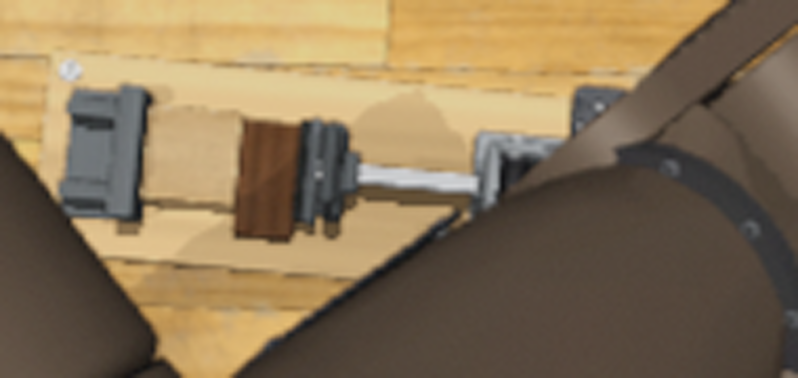

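The pad is compressed about 7 mm, with the pad-to-tab gap down from 45 to about 29 px, and the square offcut is against the stop. A little further to be sure of the next tooth, then let go.

```bash
python3 -m handwheel '[{"travel":[0,-1,-3],"roll":0},{"travel":[0,-2,-7],"roll":0},{"travel":[0,-2,-7],"roll":0}]'
python3 -m handwheel '[{"travel":[0,1,8],"roll":0},{"travel":[0,3,16],"roll":0},{"travel":[0,5,26],"roll":0},{"travel":[0,7,38],"roll":0},{"travel":[0,7,48],"roll":0},{"travel":[0,7,48],"roll":0}]'
python3 - <<'E'
from h import *
a=optics.read_camera("top");cv2.imwrite("pics/t5.png",cv2.resize(a[195:285,220:410],None,fx=4.2,fy=4.2,interpolation=cv2.INTER_CUBIC)[:,:,::-1])
E
```

```text
t: 5.5
eef_pos: [438.8, -417.5, 101.3]
tcp_rot: [-1.051, 1.568, 2.018]
ft_force: [-0.4, 4.3, 11.3]
opening: 0.005
t: 6.1
eef_pos: [439.4, -411.6, 152.2]
tcp_rot: [2.31, 1.569, -0.904]
ft_force: [-0.2, 0.4, 0.1]
opening: 0.004
```

View pics/t5.png

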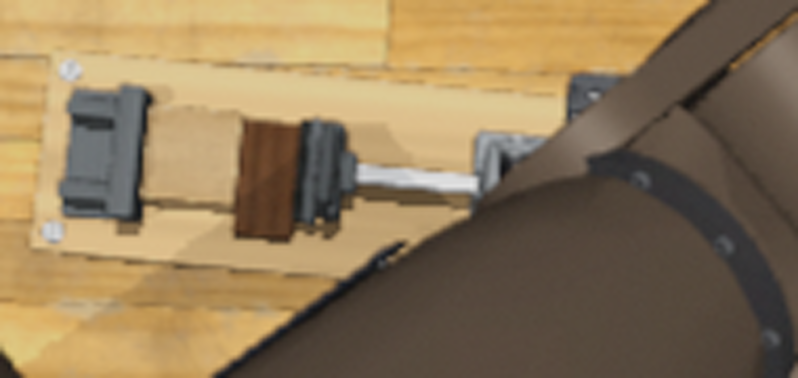

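The tab moved on about 12 mm since the last picture and the pad about 4 mm, so with the trigger let go the pad stays compressed about 8 mm, which is tight. Next is the release lever, moving over it at a safe height.

```bash
python3 -m handwheel '[{"travel":[-5,0,18],"roll":0},{"travel":[-30,30,25],"roll":0},{"travel":[-50,60,20],"roll":0},{"travel":[-57,90,10],"roll":0},{"travel":[-57,99,-10],"roll":0},{"travel":[-57,99,-35],"roll":0},{"travel":[-57,99,-58],"roll":0},{"travel":[-57,99,-58],"roll":0}]'
python3 - <<'E'
from h import *
s=env.state();print(s['eef_pos'],s['ft_force'])
a=optics.read_camera("scene");cv2.imwrite("pics/s6.png",cv2.resize(a[200:400,180:480],(800,533))[:,:,::-1])
a=optics.read_camera("wrist");cv2.imwrite("pics/w6.png",a[:,:,::-1])
E
```

```text
t: 6.95
eef_pos: [381.0, -311.2, 90.4]
tcp_rot: [-0.725, 1.566, 2.344]
ft_force: [-0.8, -0.9, 1.1]
opening: 0.006
[ 381.00430485 -311.17863912   90.386277  ] [-0.81011383 -0.93852457  1.07781513]
```

View pics/s6.png

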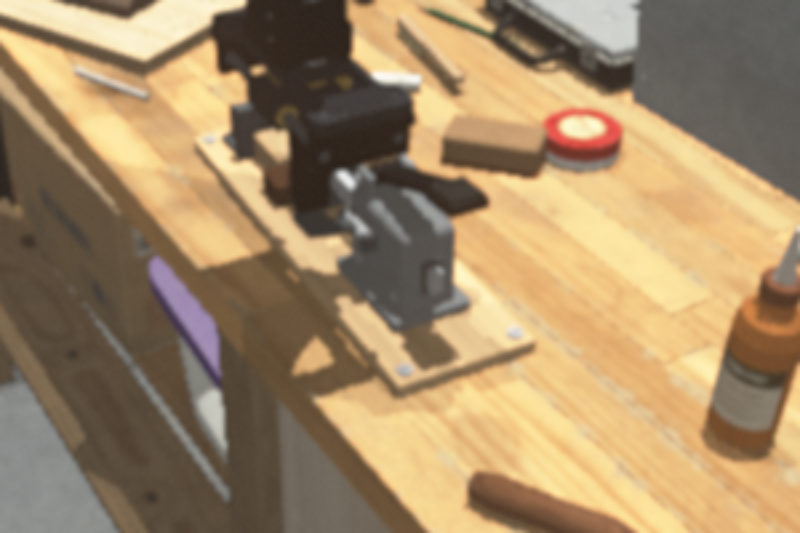

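View pics/w6.png

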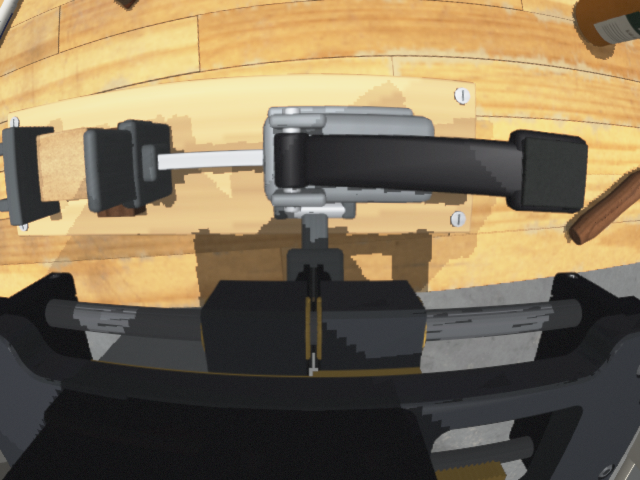

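The fingers at px (315, 280) are centred in y on the lever plate (288–342, 250–285). Pressing down in stages.

```bash
python3 -m handwheel '[{"travel":[1,-1,-8],"roll":0},{"travel":[2,-1,-13],"roll":0},{"travel":[2,-1,-17],"roll":0},{"travel":[2,-1,-17],"roll":0}]'
python3 -m handwheel '[{"travel":[0,0,-3],"roll":0},{"travel":[0,0,-6],"roll":0},{"travel":[0,0,-6],"roll":0}]'
```

```text
t: 7.45
eef_pos: [384.0, -313.3, 75.5]
tcp_rot: [0.918, 1.571, -2.297]
ft_force: [-0.2, 0.4, 0.7]
opening: 0.007
t: 7.75
eef_pos: [383.7, -313.2, 69.7]
tcp_rot: [-0.117, 1.57, 2.952]
ft_force: [-3.4, -0.2, 3.7]
opening: 0.005
```

```bash
python3 -m handwheel '[{"travel":[0,0,-3],"roll":0},{"travel":[0,0,-5],"roll":0},{"travel":[0,0,-5],"roll":0}]'
python3 -m handwheel '[{"travel":[0,0,-2],"roll":0},{"travel":[0,0,-4],"roll":0},{"travel":[0,0,-4],"roll":0}]'
python3 - <<'E'
from h import *
s=env.state();print(s['eef_pos'],s['ft_force'])
a=optics.read_camera("wrist");cv2.imwrite("pics/w7.png",a[:,:,::-1])
E
```

```text
t: 8.05
eef_pos: [383.7, -313.3, 66.0]
tcp_rot: [1.64, 1.57, -1.575]
ft_force: [-8.3, 3.0, 26.0]
opening: 0.005
t: 8.35
eef_pos: [383.8, -313.5, 64.6]
tcp_rot: [2.175, 1.568, -1.039]
ft_force: [-18.2, 8.2, 66.6]
opening: 0.007
[ 383.77092309 -313.50405108   64.60336847] [-18.23825645   8.19313564  66.56183285]
```

View pics/w7.png

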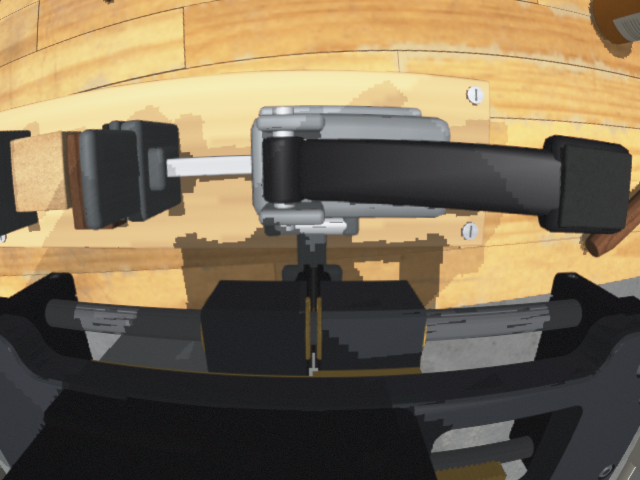

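The lever is at its bottom stop: the force has gone to 67 N, which is more than I wanted to apply, though it is on the fingertips and under the wrist limit. I'll lift off straight away.

```bash
python3 -m handwheel '[{"travel":[0,0,12],"roll":0},{"travel":[-3,0,40],"roll":0},{"travel":[-3,0,80],"roll":0},{"travel":[-3,0,120],"roll":0},{"travel":[-3,0,120],"roll":0}]'
python3 - <<'E'
from h import *
s=env.state();print(s['eef_pos'],s['ft_force'])
a=optics.read_camera("top");cv2.imwrite("pics/t8.png",cv2.resize(a[195:285,220:410],None,fx=4.2,fy=4.2,interpolation=cv2.INTER_CUBIC)[:,:,::-1])
a=optics.read_camera("wrist");cv2.imwrite("pics/w8.png",a[:,:,::-1])
E
```

```text
t: 8.9
eef_pos: [382.5, -314.5, 185.1]
tcp_rot: [2.413, 1.563, -0.801]
ft_force: [0.2, 0.0, -0.4]
opening: 0.005
[ 382.45608492 -314.49945868  185.05452939] [ 0.19011938  0.01122629 -0.44339903]
```

View pics/t8.png

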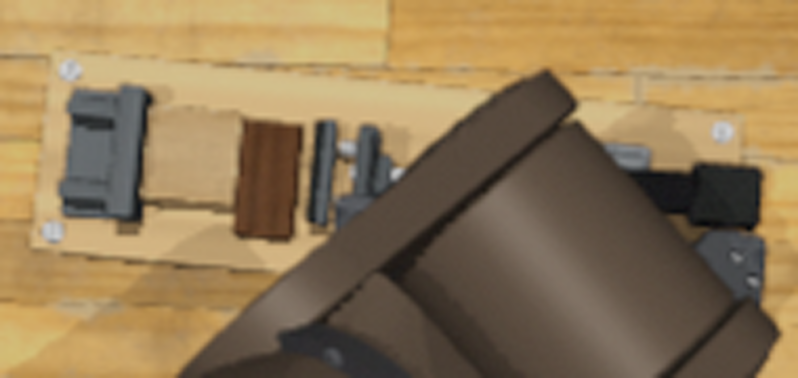

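View pics/w8.png

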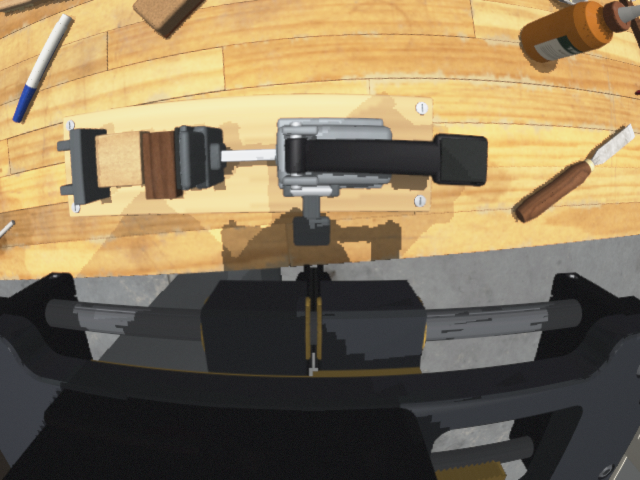

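The ratchet has let go: the jaw has sprung back by itself, with its pad at px 323 clear of the dark offcut at 302, and the offcuts haven't moved. Now the tab position.

Run:
```python
from h import *
a=np.radians(-4);R=np.array([[np.cos(a),-np.sin(a)],[np.sin(a),np.cos(a)]]);c=np.array([449.4,-242.5])
for n,q,z in [("tabfront",(357,150),110),("tabback",(381,150),110),("pad",(309,150),50),("dark near",(301,150),32)]:
    w=ray("top",q[0]/4.2+220,q[1]/4.2+195,z)[:2]; print(n,w.round(1),(R.T@(w-c)).round(1))
print("tab line x at local x=0:",[ (c+R@[0,y]).round(1) for y in (10,25,40)])
print(env.state()['eef_pos'])
```

```text
tabfront [ 458.4 -228.8] [ 8.  14.3]
tabback [ 458.7 -240.8] [9.2 2.3]
pad [ 462.8 -201.5] [10.5 41.8]
dark near [ 464.2 -196.2] [11.5 47.2]
tab line x at local x=0: [array([ 450.1, -232.5]), array([ 451.1, -217.6]), array([ 452.2, -202.6])]
[ 381.18793758 -313.25072016  181.12835845]
```

```bash
python3 -m handwheel '[{"travel":[20,30,5],"roll":0},{"travel":[45,70,5],"roll":0},{"travel":[65,105,0],"roll":0},{"travel":[70,112,-20],"roll":0},{"travel":[70,112,-55],"roll":0},{"travel":[70,112,-85],"roll":0},{"travel":[70,112,-97],"roll":0},{"travel":[70,112,-97],"roll":0}]'
python3 - <<'E'
from h import *
s=env.state();print(s['eef_pos'],s['ft_force'])
a=optics.read_camera("scene");cv2.imwrite("pics/s9.png",cv2.resize(a[200:400,180:480],(800,533))[:,:,::-1])
a=optics.read_camera("wrist");cv2.imwrite("pics/w9.png",a[:,:,::-1])
E
```

```text
t: 9.8
eef_pos: [450.1, -200.7, 81.7]
tcp_rot: [-0.469, 1.566, 2.6]
ft_force: [-0.3, 0.1, -0.2]
opening: 0.004
[ 450.10304557 -200.7338251    81.70457713] [-0.34301031  0.08700961 -0.24657927]
```

View pics/s9.png

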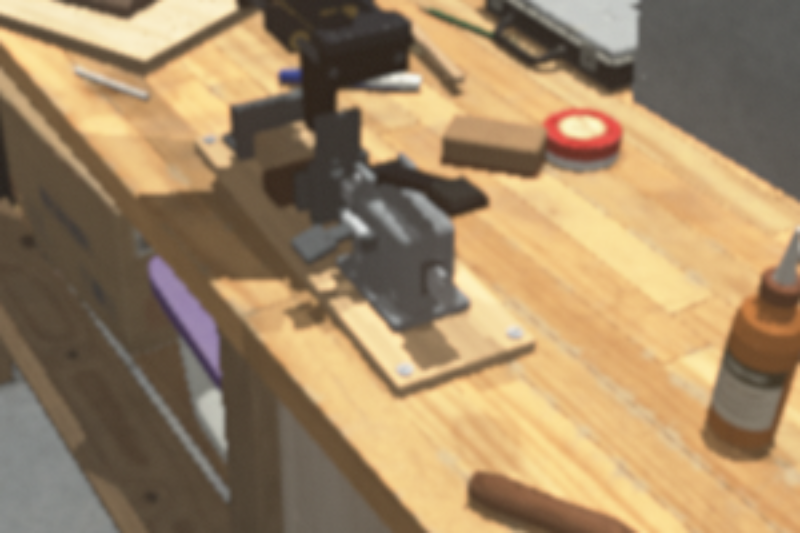

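View pics/w9.png

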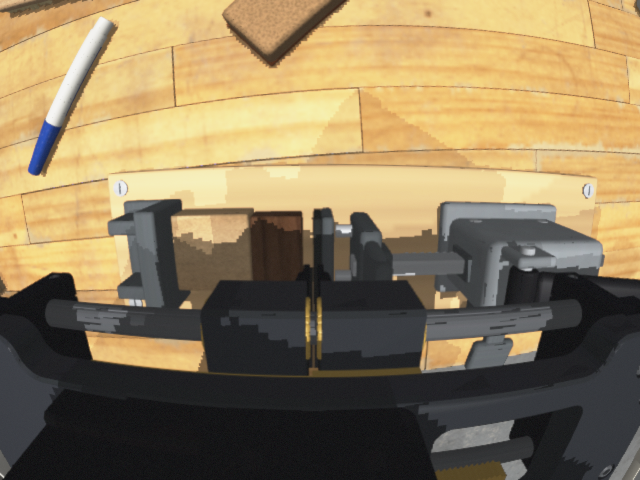

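The fingers (scene px (320, 90)) are on the +y side of the tab (340, 140), and the lever is down. Pushing the jaw back.

```bash
python3 -m handwheel '[{"travel":[0,-7,0],"roll":0},{"travel":[-1,-14,0],"roll":0},{"travel":[-1,-21,0],"roll":0},{"travel":[-2,-28,0],"roll":0},{"travel":[-2,-36,0],"roll":0},{"travel":[-3,-44,0],"roll":0},{"travel":[-4,-52,0],"roll":0}]'
python3 -m handwheel '[{"travel":[0,-6,0],"roll":0},{"travel":[0,-10,0],"roll":0},{"travel":[-1,-14,0],"roll":0}]'
python3 - <<'E'
from h import *
s=env.state();print(s['eef_pos'],s['ft_force'])
a=optics.read_camera("wrist");cv2.imwrite("pics/w10.png",a[:,:,::-1])
E
```

```text
t: 10.6
eef_pos: [447.1, -254.0, 83.7]
tcp_rot: [2.635, 1.57, -0.58]
ft_force: [1.8, 2.6, 0.9]
opening: 0.007
t: 10.9
eef_pos: [446.0, -267.4, 83.6]
tcp_rot: [-1.591, 1.571, 1.477]
ft_force: [7.2, 16.4, -0.4]
opening: 0.005
[ 446.03889521 -267.427447     83.57384574] [ 7.20950459 16.41000378 -0.39997503]
```

View pics/w10.png

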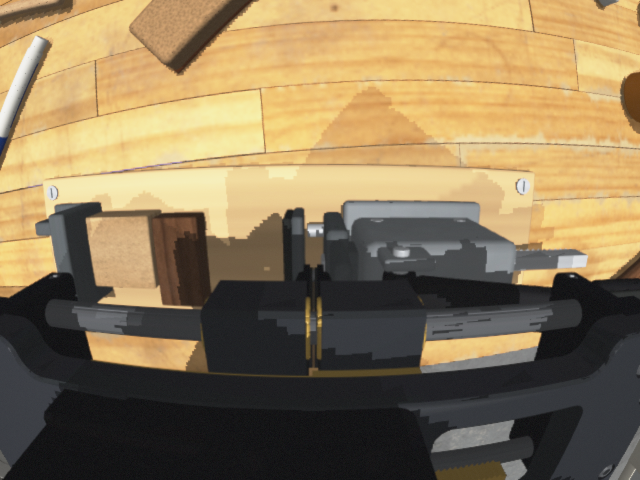

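```bash
python3 -m handwheel '[{"travel":[0,-1,0],"roll":0},{"travel":[0,-1,0],"roll":0},{"travel":[0,-1,0],"roll":0}]'
python3 -m handwheel '[{"travel":[0,4,0],"roll":0},{"travel":[1,12,0],"roll":0},{"travel":[1,14,30],"roll":0},{"travel":[1,14,75],"roll":0},{"travel":[-20,14,110],"roll":0},{"travel":[-50,14,110],"roll":0},{"travel":[-50,14,110],"roll":0}]'
python3 - <<'E'
from h import *
s=env.state();print(s['eef_pos'],s['ft_force'])
a=optics.read_camera("top");cv2.imwrite("pics/t11.png",cv2.resize(a[195:285,220:410],None,fx=4.2,fy=4.2,interpolation=cv2.INTER_CUBIC)[:,:,::-1])
a=optics.read_camera("wrist");cv2.imwrite("pics/w11.png",a[:,:,::-1])
a=optics.read_camera("scene");cv2.imwrite("pics/s11.png",cv2.resize(a[200:400,180:480],(800,533))[:,:,::-1])
E
```

```text
t: 11.25
eef_pos: [446.1, -267.3, 83.5]
tcp_rot: [-1.308, 1.569, 1.761]
ft_force: [3.1, 7.9, 2.3]
opening: 0.004
t: 11.95
eef_pos: [393.9, -253.6, 194.6]
tcp_rot: [2.018, 1.57, -1.197]
ft_force: [0.4, -0.4, -1.4]
opening: 0.004
[ 393.90310831 -253.60905204  194.62923806] [ 0.42739628 -0.37647091 -1.38133192]
```

View pics/t11.png

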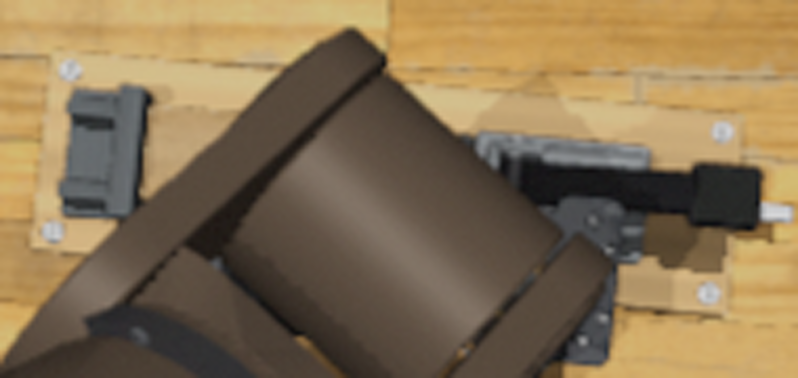

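View pics/w11.png

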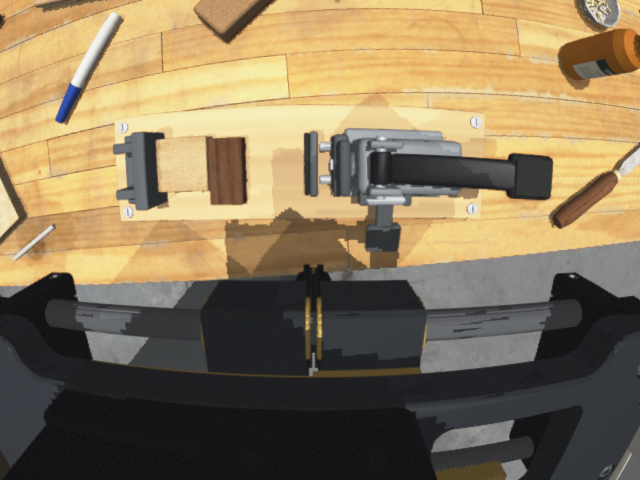

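View pics/s11.png

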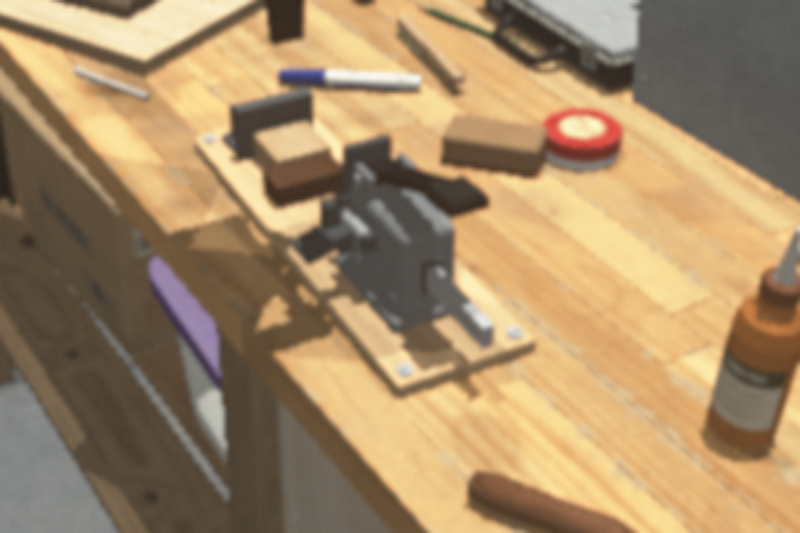

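Force rose and motion stopped at TCP y of −267, which suggests the back stop. The bar end in the top view, (792, 213), should lie at local y = −213 if it really is fully back.

Run:
```python
from h import *
a=np.radians(-4);R=np.array([[np.cos(a),-np.sin(a)],[np.sin(a),np.cos(a)]]);c=np.array([449.4,-242.5])
for z in (30,45,60):
    w=ray("top",793/4.2+220,213/4.2+195,z)[:2]; print(z,w.round(1),(R.T@(w-c)).round(1))
p=optics.camera_params("wrist");T=np.array(p["world_from_camera"])
def wr(u,v,z):
    x,y=u-p["cx"],v-p["cy"];r=np.hypot(x,y);th=r/p["fx"]
    d=T[:3,:3]@np.array([np.sin(th)*x/r,-np.sin(th)*y/r,-np.cos(th)]);o=T[:3,3];w=o+d*(z-o[2])/d[2];return (R.T@(w[:2]-c)).round(1)
print("screws",wr(124,127,13),wr(476,121,13),wr(129,212,13),wr(472,209,13))
print("pad face top",wr(306,135,60)); print("dark near top",wr(245,170,32),"sq/dark",wr(207,160,37),"sq stop side",wr(158,160,37),"stop face top",wr(161,150,62))
```

```text
30 [ 438.2 -459.8] [   4.  -217.6]
45 [ 437.3 -457.5] [   2.9 -215.3]
60 [ 436.3 -455.2] [   1.8 -213.1]
screws [ 42.3 177.4] [  44.9 -177.4] [-46.4 177.4] [ -44.6 -177.4]
pad face top [23.4 -9.6]
dark near top [-6.4 46.1] sq/dark [ 4.  80.1] sq stop side [  6.4 128.6] stop face top [ 15.6 114.4]
```

The bar end comes out at about −213 to −217, and the offcuts are closed up: dark near side at 46, square far side at 129, stop face at 130. There's plenty of time, so I'll check the back stop with one more gentle push.

```bash
python3 -m handwheel '[{"travel":[30,0,0],"roll":0},{"travel":[51,0,-30],"roll":0},{"travel":[51,0,-75],"roll":0},{"travel":[51,0,-110],"roll":0},{"travel":[51,-6,-110],"roll":0},{"travel":[51,-11,-110],"roll":0},{"travel":[51,-14,-110],"roll":0},{"travel":[51,-14,-110],"roll":0}]'
python3 -m handwheel '[{"travel":[0,-1,0],"roll":0},{"travel":[0,-2,0],"roll":0},{"travel":[0,-2,0],"roll":0},{"travel":[0,-2,0],"roll":0}]'
```

```text
t: 12.9
eef_pos: [447.4, -267.4, 84.7]
tcp_rot: [-1.771, 1.569, 1.297]
ft_force: [2.8, 10.5, -6.0]
opening: 0.006
t: 13.3
eef_pos: [447.2, -267.7, 84.7]
tcp_rot: [-1.422, 1.567, 1.646]
ft_force: [7.4, 21.9, -6.6]
opening: 0.003
```

The force builds with 0.3 mm of motion, so it is a hard stop and the jaw is fully back. Now withdraw well clear and take a last look.

```bash
python3 -m handwheel '[{"travel":[0,6,0],"roll":0},{"travel":[0,15,0],"roll":0},{"travel":[0,16,30],"roll":0},{"travel":[0,16,75],"roll":0},{"travel":[-20,16,115],"roll":0},{"travel":[-50,0,130],"roll":0},{"travel":[-70,-30,140],"roll":0},{"travel":[-80,-60,140],"roll":0}]'
python3 -m handwheel '[{"travel":[-30,-40,0],"roll":0},{"travel":[-60,-80,0],"roll":0},{"travel":[-90,-120,0],"roll":0},{"travel":[-100,-160,0],"roll":0},{"travel":[-110,-200,0],"roll":0},{"travel":[-110,-200,0],"roll":0}]'
python3 - <<'E'
from h import *
s=env.state();print(s['t'],s['eef_pos'],s['ft_force'])
a=optics.read_camera("top");cv2.imwrite("pics/t12.png",cv2.resize(a[180:285,220:490],None,fx=2.9,fy=2.9,interpolation=cv2.INTER_CUBIC)[:,:,::-1])
a=optics.read_camera("scene");cv2.imwrite("pics/s12.png",cv2.resize(a[200:400,180:500],(800,500))[:,:,::-1])
E
```

```text
t: 14.1
eef_pos: [366.1, -331.3, 226.9]
tcp_rot: [2.281, 1.565, -0.933]
ft_force: [0.4, -0.5, 0.4]
opening: 0.003
t: 14.7
eef_pos: [255.3, -534.3, 224.6]
tcp_rot: [1.788, 1.567, -1.43]
ft_force: [0.1, 1.3, 0.3]
opening: 0.006
14.7 [ 255.30397436 -534.270655    224.55385863] [0.1381913  1.27504947 0.27785223]
```

View pics/t12.png

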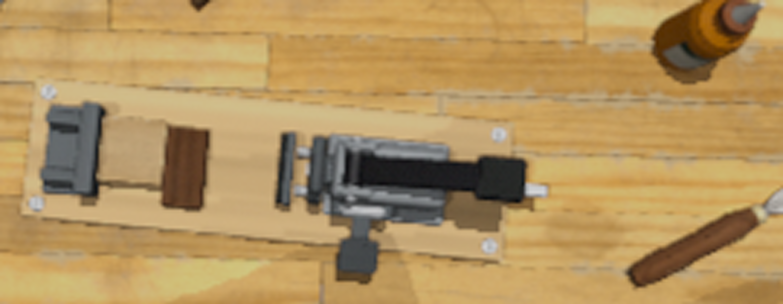

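View pics/s12.png

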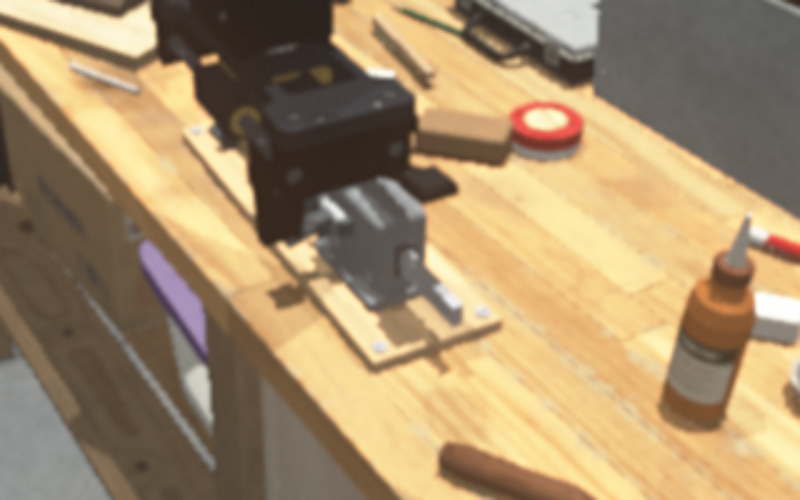

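The top view shows the offcuts touching each other and the end stop at px 97–208, and the jaw back against the housing at 280–325. The lever is down, the trigger is up, the bottle stands where it was and the arm is clear. Handing in.

```bash
python3 -c "
from cell import job
print(job.job_done())"
```

```text
the job is handed in; nothing more can be done
None
```

I closed up the offcuts against the end stop, released the clamp and slid the jaw fully back, then handed the job in at about 15 s. Three trigger strokes did the closing, and with the trigger let go the top view put the pad compression at about 8 mm (tight is 3 mm or more).

**Final state:**
- **Offcuts:** they stayed closed up. The square one reaches local y ≈ 129 mm against the stop face at 130 mm, and the dark one's near side is at 46 mm.
- **Jaw:** a second gentle push met a hard stop at 22 N with only 0.3 mm of motion. The bar end measured between −213 and −217 mm depending on the bar height I assumed, against −213 mm for fully back.
- **Lever, trigger and bottle:** the lever is down and the trigger is up. The glue bottle stands where it was, by eye in the pictures. The robot touches nothing.

**Where a check disagreed:** I pressed the lever too far past its bottom stop, and the wrist force briefly reached about 67–70 N. It was on the fingertips and under the 120 N wrist limit, but harder than I intended. If fingertips count towards the 40 N pressing limit, that would break it.

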